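# Bonding station: primer on its stand, hold the light-shield lid open

### The job

Get the bonding station ready: stand the yellow-capped primer bottle upright in the middle of the top of the narrow dark metal bottle stand and let go of it; only after that lift the amber lid of the light-protection box, which springs shut by itself, by its black thumb tab. Finish with the fingers still holding the lid at the tab, steadily open at 50 degrees from closed, where it lets a hand in but still shades the dish. Do not shift or tip the white dropper bottle.

Things in the scene. Friction and masses are not known exactly. Their poses are not given: they have to be found in the camera images.
- primer: loose bottle: black round body 23 mm diameter and 34 mm tall, with a yellow label, under a yellow screw cap of 19 mm diameter; 52 mm tall in all, about 15 g, standing upright on the worktop; origin at the centre of its underside, z up its axis
- dropper: loose white dropper bottle, 29 mm diameter, 81 mm tall with its narrow nozzle; a bystander to be left alone; origin at the centre of its underside
- stand: fixed bottle stand of dark metal: round foot 60 mm diameter, thin stem, flat round top plate 32 mm diameter whose upper face is 45 mm above the worktop, with no rim; origin at the centre of the foot's underside
- stand_top (a point): centre of the upper face of the bottle stand, 45 mm above the worktop
- station: fixed light-protection box: white open box 130 mm deep (x) by 110 mm wide (y), rim 52 mm up, on a grey plate 146 x 136 mm; a glass dish inside. Origin: centre of the underside; its front (thumb tab) faces its -x, roughly to the robot. On its -y side a thin wire quadrant, 60 mm radius about the hinge axis, bears a red bead: the line from hinge axis to bead is at 50 degrees
- lid_hinge (a point): point on the lid's hinge axis, in the middle of the box's width: 62 mm behind (+x of the station) and 56 mm above the station's origin; the hinge axis runs along the station's y; this point's axes are the station's axes
- lid_tab (a point): centre of the black thumb tab at the middle of the lid's front edge: a bar 20 mm wide (along the hinge direction), 32 mm long (30 mm of it free in front of the lid), 12 mm thick; centre 145 mm from the hinge axis, 4 mm above it when shut (60 mm above the worktop), free below and beside. Axes are the lid's: x towards the hinge, y along the hinge, z out of its upper face
- lid (a joint): angle of the amber translucent lid (about 130 x 112 x 14 mm, 0.25 kg): 0 shut, grows as the tab rises, stop at 1.4 rad; 50 degrees is 0.873 rad. No detent or friction holds it: a weak spring and its weight always pull it shut (torque 0.25 to 0.45 N m, about 3 N at the tab); it stays open only while held
Mind the look-alikes: they are no part of the job. Of the things that look like the primer, take the one that is farthest to the robot's left at the start.

How it is judged:
By the outcome, as a careful person would: the job done as asked, in the order asked, and still so for the second after the job is handed in, while the arm keeps its last pose, push and grip.
It also fails if it takes over 54 s, if anything falls off the work surface, if the arm or the gripper's body presses on something with over 40 N, if the wrist force passes 120 N, or if a joint passes its speed limit or range.

### The arm

A 6-joint arm with a two-finger parallel gripper is mounted at the origin on a cart in front of the work surface, level with it; the furniture and walls round the work are solid. World frame = base frame: x ahead of the robot, y to its left, z up, the work surface at z = 0. Lengths are in m, angles in rad, forces in N, time in s.
With the tool pointing down it reaches from about 0.35 to 0.975 m from the base axis. Payload 4.9 kg.
Tool frame: the origin (TCP) lies between the finger pads, 19 mm behind the fingertips; this is the grasp point; z points along the fingers, y is the line along which they close (so a half turn about z gives the same grasp; the last joint's range is limited). The gripper opens to 85 mm and grips with 20 to 120 N. Pads are 22 mm wide; open, the fingers measure 114 mm over their backs; the gripper's body (76 mm by 85 mm) begins 54 mm behind the grasp point. The pads swing forward as they close: fully open they stand 13 mm farther back than shut.
Start: joints at [-1.441, 0.053, 1.613, -0, 1.476, -0.119], TCP at [0.154, -0.606, 0.25] pointing down, gripper open.
Joint ranges: [-3.01, 3.01], [-1.01, 2.22], [0.06, 2.58], [-1.02, 4.17], [0.09, 2.62], [-3.14, 3.14]. Speed limits (rad/s): [2.57, 2.57, 3.14, 3.14, 3.14, 3.14].

### API

Orientations are given as a unit quaternion [w, x, y, z].
In Python, from plant import manip gives the robot as it stands. The module is installed in compiled form; this text tells all that it offers.
- The arm moves only by the tool move_arm, never from a script. Its argument "rows" is a list of rows, each a list of 7 numbers: the shift along the tool's x, y, z in cm, then the turn, a rotation vector about the tool's x, y, z in degrees, then the opening, from -1 (shut) to 1 (fully open). In form: [[tx, ty, tz, ax, ay, az, jaw], ...]. A call has 1 to 20 rows; each row shifts and turns the commanded pose from where the row before left it, along the tool's axes as they then stand; what a row does not reach is not made up. A row lasts 1/12 s, in which the tool goes at most 41.7 mm and 7.16 degrees, less where a joint would pass 70% of its speed; a pose out of reach is approached as far as the arm can. A call is refused whole if a number of a shift passes 4.17 or a number of a turn 7.16, either way. A call with a gripper value outside its range is refused whole. The fingers move at their own pace and stop on an object; the grip force is fixed at half the most. Time passes only in rows, so rows that do not move let the fingers close. It gives the time, the measured TCP pose, the force, the opening and the grip force at its end, in the units of the state.
- manip.state(): the state, without advancing time (a new reading comes with each control period).
- manip.grab_frame(name): name is "side" or "top"; returns a dict with "img" (480x640x3 uint8, blue, green, red), "mtx" (3x3 intrinsics, pixels), "R" (3x3) and "t" (3): a world point X has camera coordinates R X + t. Camera axes: x right, y down, z forward; pixel columns grow to the right and rows downward; lengths in m; the calibration is good to about 2 mm. A picture is of the moment at which its call begins. There is no depth.
- manip.job_done(): hands the job in; it is judged then, once.
The state is a dict: "time": time; "joint_pos": joint angles; "joint_vel": joint speeds; "joint_efforts": joint torques, N m; "tool_pos": TCP position; "tool_rot": TCP orientation; "contact_force": force on the tool from outside, world axes, zero at the start; "ft_torque": the same for the moment, N m; "gripper_width": opening from 0.0 (shut) to 1.0 (fully open); "grasp_force": force on a finger pad.
Only numpy, scipy, OpenCV 4.12 (cv2) and the standard library are available. Lean on these libraries where they do the work, as an engineer would, in place of code of your own. Each camera call takes 0.05 s, during which the arm holds its last target. There are 200 camera calls.

## Working session

There is one attempt and no reset: what is moved stays moved. The work goes in short steps, Python scripts to look and compute and a tool call to move; the robot and the scene stay as the last step left them, time stands still between calls to the robot, and variables do not carry over. Pictures are saved under pics/ and viewed, at most 12 in all, crops included, and the job is handed in when it is done.

Besides the shell and the picture viewer there is one more tool, called after ">>>" as a command line: name --pt "numbers of a row" for each row, then --argument value for the rest. move_arm: Moves the arm, as the interface text tells. Its arguments: {"type":"object","properties":{"rows":{"type":"array","items":{"type":"array","items":{"type":"number"}}}},"required":["rows"]}

```bash
mkdir -p pics; python3 - <<'E'
from plant import manip
import cv2,numpy as np,pickle
for n in("top","side"):
    f=manip.grab_frame(n); cv2.imwrite(f"pics/{n}0.png",f["img"]); pickle.dump(f,open(f"{n}0.pkl","wb"))
    print(n,f["mtx"].tolist(),(-f["R"].T@f["t"]).round(3),f["R"].round(2).tolist())
s=manip.state();print(s)
E
```

```text
top [[516.4831564613975, 0.0, 323.89883418531105], [0.0, 516.4831564613975, 242.78301146025228], [0.0, 0.0, 1.0]] [ 0.319 -0.009  1.415] [[-0.02, -1.0, 0.01], [-0.99, 0.02, -0.15], [0.15, -0.01, -0.99]]
side [[439.73056797256885, 0.0, 321.94195592181916], [0.0, 439.73056797256885, 239.09261131652156], [0.0, 0.0, 1.0]] [ 0.447 -1.035  0.545] [[1.0, -0.09, -0.01], [-0.05, -0.42, -0.9], [0.08, 0.9, -0.43]]
{'time': 0.1, 'joint_pos': array([-1.44096550e+00,  5.33045445e-02,  1.61413417e+00, -1.75519418e-05,
        1.47600594e+00, -1.18987461e-01]), 'joint_vel': array([-5.63674181e-05,  7.63126280e-05, -3.98078897e-03,  9.35551390e-04,
        1.95758054e-03,  8.00777339e-04]), 'joint_efforts': array([-6.19419043e-04, -3.94904423e+01, -3.71366429e+01, -2.42925917e-04,
        3.88341694e-03, -2.05243276e-05]), 'tool_pos': array([ 0.1538473 , -0.60523075,  0.24889088]), 'tool_rot': array([-9.25942200e-04,  9.92270629e-01,  1.24089246e-01, -1.37561445e-05]), 'contact_force': array([ 0.14091833, -0.07234398, -0.77477803]), 'ft_torque': array([-0.04515235,  0.02666785,  0.03923462]), 'grasp_force': 0.0, 'gripper_width': 1.0009613297678843}
```

View pics/top0.png

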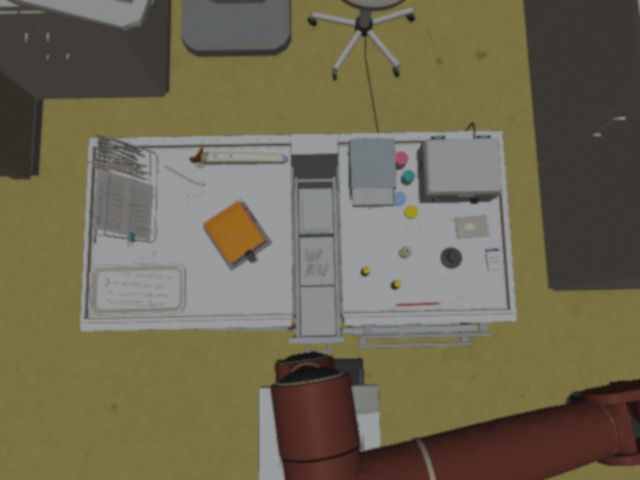

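View pics/side0.png

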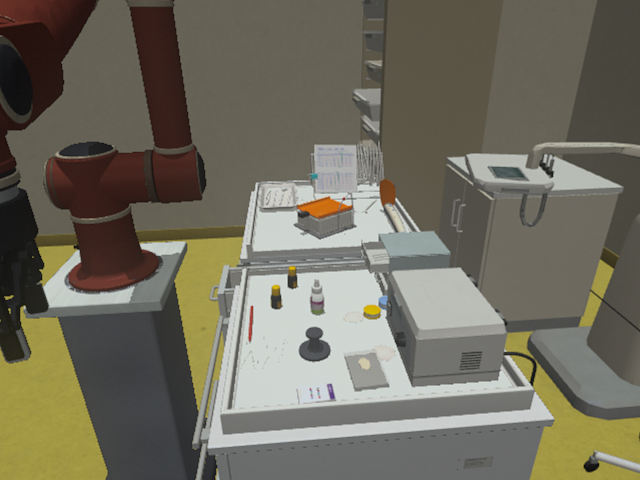

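The top view shows two yellow caps at (366,271) and (397,284), the dropper at (405,252), the stand at (451,258), and the orange lid at (235,233) with its tab at (251,256). The leftmost cap (366,271), which is (292,271) in the side view, is the primer. Next I measure these points.

```bash
cat > h.py <<'E'
import cv2,numpy as np,pickle
def ray(f,u,v):
    d=f["R"].T@np.linalg.inv(f["mtx"])@np.array([u,v,1.]); return -f["R"].T@f["t"],d
def onz(f,u,v,z):
    c,d=ray(f,u,v); return c+d*(z-c[2])/d[2]
def tri(f,p,g,q):
    (a,d),(b,e)=ray(f,*p),ray(g,*q); d/=np.linalg.norm(d);e/=np.linalg.norm(e)
    k=np.linalg.lstsq(np.c_[d,-e],b-a,rcond=None)[0]; x,y=a+k[0]*d,b+k[1]*e
    return (x+y)/2,np.linalg.norm(x-y)
def proj(f,X):
    p=f["mtx"]@(f["R"]@np.asarray(X)+f["t"]); return p[:2]/p[2]
def blobs(m,box,amin=6):
    x0,y0,x1,y1=box; n,l,s,c=cv2.connectedComponentsWithStats(m[y0:y1,x0:x1].astype(np.uint8))
    return [(c[i]+[x0,y0],s[i][:4]+[x0,y0,0,0],s[i][4]) for i in range(1,n) if s[i][4]>=amin]
def hsv(f): return cv2.cvtColor(f["img"],cv2.COLOR_BGR2HSV).astype(int)
def yel(f): h=hsv(f); return (abs(h[...,0]-28)<7)&(h[...,1]>150)&(h[...,2]>80)
def ora(f): h=hsv(f); return (abs(h[...,0]-12)<7)&(h[...,1]>170)&(h[...,2]>120)
def dark(f): return hsv(f)[...,2]<85
E
python3 - <<'E'
from h import *
t,s=[pickle.load(open(n+"0.pkl","rb")) for n in("top","side")]
np.set_printoptions(precision=4,suppress=True)
for n,f,b in(("yel",t,(345,200,430,300)),("yel",s,(240,250,400,330))):
    for x in blobs(yel(f),b): print(n,x)
for n,f,b in(("dark",t,(430,235,475,285)),("dark",s,(295,320,335,365)),("dark",t,(240,244,262,268)),("dark",s,(292,205,315,220))):
    for x in blobs(dark(f),b): print(n,x)
for f,b in((t,(190,190,280,275)),(s,(290,190,360,225))):
    m=np.zeros((480,640),np.uint8); m[b[1]:b[3],b[0]:b[2]]=ora(f)[b[1]:b[3],b[0]:b[2]]
    c=max(cv2.findContours(m,0,2)[0],key=cv2.contourArea); print("ora",cv2.minAreaRect(c),cv2.approxPolyDP(c,4,True).reshape(-1,2).tolist())
    if f is t:
        for p in cv2.boxPoints(cv2.minAreaRect(c)): print(onz(t,*p,0.067))
A=cv2.resize(t["img"][180:300,180:480],None,fx=2.6,fy=2.6,interpolation=cv2.INTER_CUBIC)
B=cv2.resize(s["img"][180:370,240:400],None,fx=3,fy=3,interpolation=cv2.INTER_CUBIC)
cv2.imwrite("pics/c1.png",A);cv2.imwrite("pics/c2.png",B)
E
```

```text
yel (array([410.6634, 211.8119]), array([405, 207,  12,  11]), np.int32(101))
yel (array([365.4231, 270.6538]), array([363, 268,   6,   6]), np.int32(26))
yel (array([396.3333, 283.875 ]), array([394, 282,   6,   5]), np.int32(24))
yel (array([291.6111, 270.2963]), array([289, 266,   7,  10]), np.int32(54))
yel (array([275.2615, 289.5846]), array([272, 285,   8,  10]), np.int32(65))
yel (array([371.6516, 310.5548]), array([364, 305,  17,  14]), np.int32(155))
dark (array([450.7199, 257.5668]), array([441, 248,  20,  20]), np.int32(307))
dark (array([314.8777, 344.5284]), array([307, 333,  18,  21]), np.int32(229))
dark (array([304.5, 342.5]), array([302, 341,   6,   4]), np.int32(6))
dark (array([316.95  , 355.2875]), array([300, 341,  30,  20]), np.int32(80))
dark (array([250.288, 254.32 ]), array([240, 244,  22,  18]), np.int32(125))
dark (array([302.9623, 214.3774]), array([298, 212,  11,   6]), np.int32(53))
ora ((233.8461456298828, 231.76919555664062), (45.48542022705078, 41.047813415527344), 56.3099365234375) [[238, 203], [205, 224], [229, 261], [263, 239]]
[0.5807 0.2911 0.067 ]
[0.6406 0.2009 0.067 ]
[0.5369 0.1341 0.067 ]
[0.4784 0.2238 0.067 ]
ora ((319.2499694824219, 208.25), (17.804275512695312, 40.87089920043945), 74.74488067626953) [[339, 203], [327, 197], [298, 208], [321, 217], [336, 212]]
```

View pics/c1.png

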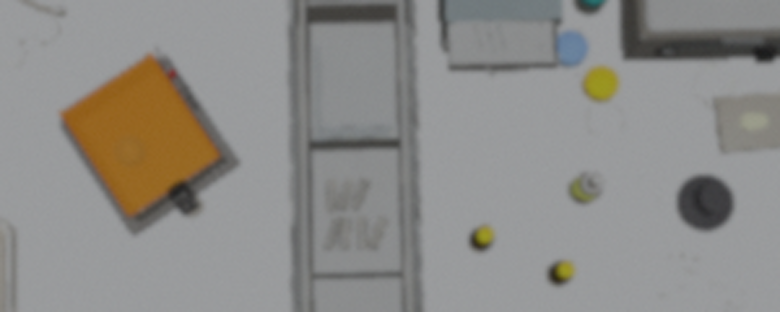

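View pics/c2.png

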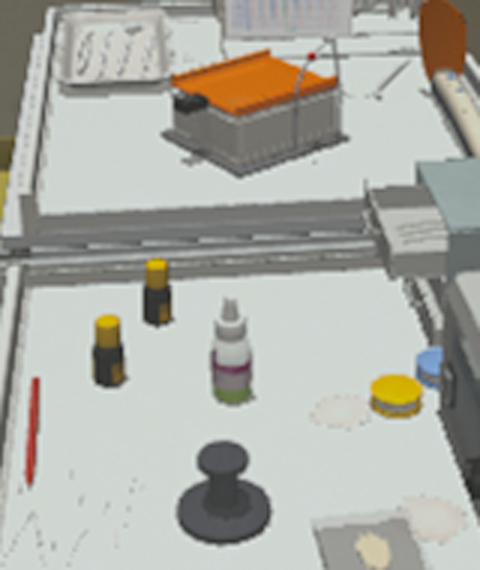

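The crops show the tab at top px (250.5,256), the red bead at side px (344,199), and the stand plate at side px (314,333) with its foot centred near (314.7,350). The two primers and the dropper are standing clear of each other.

```bash
python3 - <<'E'
from h import *
t,s=[pickle.load(open(n+"0.pkl","rb")) for n in("top","side")]
np.set_printoptions(precision=4,suppress=True)
# cap centroids, visible blob centroid ~ cap mid/top
print("primer",tri(t,(365.4,270.65),s,(291.6,270.3)),"top@.049",onz(t,365.4,270.65,.049),"side@.043",onz(s,291.6,270.3,.043))
print("lookalike",onz(t,396.3,283.9,.049),onz(s,275.3,289.6,.043))
print("dropper",onz(s,240+232/3,180+395/3,0), onz(t,180+587/2.6,180+187/2.6,.05))
def ell(f,b,thr):
    x0,y0,x1,y1=b; k=8; g=cv2.resize(hsv(f)[y0:y1,x0:x1,2].astype(np.uint8),None,fx=k,fy=k,interpolation=cv2.INTER_CUBIC)
    c=max(cv2.findContours((g<thr).astype(np.uint8),0,1)[0],key=cv2.contourArea)
    (u,v),ax,a=cv2.fitEllipse(cv2.convexHull(c)); return ((u+.5)/k-.5+x0,(v+.5)/k-.5+y0),np.array(ax)/k,a
for thr in(100,120,135): print(thr,ell(t,(432,238,472,280),thr))
e=ell(t,(432,238,472,280),120)[0]; print("foot top",onz(t,*e,.005))
g=hsv(s)[324:366,296:334,2]
print("rows side stand:")
for r in range(325,364,1):
    row=hsv(s)[r,290:340,2]; d=np.where(row<110)[0]; 
    print(r,(d.min()+290,d.max()+290) if len(d) else None, end=' ')
print()
print("tab",tri(t,(250.6,256),s,(303,213.9)),onz(t,250.6,256,.066),onz(s,303,213.9,.060))
b=[(x,y) for (x,y),_,_ in blobs((hsv(s)[...,1]>140)&((hsv(s)[...,0]<5)|(hsv(s)[...,0]>174)),(335,190,352,206),2)];print("bead",b)
E
```

```text
primer (array([ 0.4507, -0.1343,  0.0434]), np.float64(0.0004116188704538333)) top@.049 [ 0.4499 -0.1338  0.049 ] side@.043 [ 0.4509 -0.1336  0.043 ]
lookalike [ 0.413  -0.2144  0.049 ] [ 0.4134 -0.215   0.043 ]
dropper [ 0.5014 -0.2452  0.    ] [ 0.4977 -0.2432  0.05  ]
100 ((450.70960998535156, 257.5335693359375), array([20.3466, 21.0117]), 114.24065399169922)
120 ((450.7105598449707, 257.5307674407959), array([21.5195, 22.2056]), 114.45401763916016)
135 ((450.72978019714355, 257.5461311340332), array([22.5752, 23.1855]), 115.0509262084961)
foot top [ 0.4853 -0.3742  0.005 ]
rows side stand:
325 None 326 None 327 (np.int64(314), np.int64(315)) 328 (np.int64(309), np.int64(319)) 329 (np.int64(308), np.int64(320)) 330 (np.int64(307), np.int64(321)) 331 (np.int64(307), np.int64(321)) 332 (np.int64(306), np.int64(321)) 333 (np.int64(306), np.int64(322)) 334 (np.int64(306), np.int64(321)) 335 (np.int64(306), np.int64(321)) 336 (np.int64(307), np.int64(321)) 337 (np.int64(308), np.int64(320)) 338 (np.int64(309), np.int64(318)) 339 (np.int64(310), np.int64(318)) 340 (np.int64(309), np.int
[... 227 characters left out ...]
int64(300), np.int64(329)) 348 (np.int64(300), np.int64(329)) 349 (np.int64(300), np.int64(329)) 350 (np.int64(300), np.int64(329)) 351 (np.int64(299), np.int64(329)) 352 (np.int64(300), np.int64(329)) 353 (np.int64(300), np.int64(329)) 354 (np.int64(300), np.int64(328)) 355 (np.int64(301), np.int64(327)) 356 (np.int64(301), np.int64(327)) 357 (np.int64(302), np.int64(326)) 358 (np.int64(304), np.int64(324)) 359 (np.int64(305), np.int64(322)) 360 (np.int64(308), np.int64(319)) 361 (np.int64(313), np.int64(313)) 362 None 363 None 
tab (array([0.4937, 0.1689, 0.0618]), np.float64(0.0003606153051556755)) [0.4934 0.1684 0.066 ] [0.4937 0.1734 0.06  ]
bead [(np.float64(343.5), np.float64(198.0))]
```

>>> move_arm --pt "0 0 0 0 0 -6.6 1" --pt "0 0 0 0 0 -6.6 1" --pt "0 0 0 0 0 -6.6 1" --pt "0 0 0 0 0 -6.6 1" --pt "0 0 0 0 0 -6.6 1" --pt "0 0 0 0 0 -6.6 1" --pt "0 0 0 0 0 -6.6 1" --pt "0 0 0 0 0 -6.6 1" --pt "0 0 0 0 0 -6.6 1" --pt "0 0 0 0 0 -6.6 1" --pt "0 0 0 0 0 0 1"

```text
time: 1.02
tool_pos: [0.1539, -0.6054, 0.2493]
tool_rot: [-0.0, 0.764, 0.645, 0.0]
contact_force: [0.4, -1.1, -0.3]
gripper_width: 1.005
grasp_force: 0.0
```

```bash
cat >> h.py <<'E'
from scipy.spatial.transform import Rotation as Ro
def tool(): 
    from plant import manip
    s=manip.state(); return s,np.array(s["tool_pos"]),Ro.from_quat(s["tool_rot"],scalar_first=True).as_matrix()
def go(target):
    s,p,R=tool(); print("t",round(s["time"],2),"pos",p.round(4),"x",R[:,0].round(3),"y",R[:,1].round(3),"z",R[:,2].round(3),"F",s["contact_force"].round(1),"w",round(s["gripper_width"],3),"g",round(s["grasp_force"],1),"q",s["joint_pos"].round(2))
    print("shift cm (tool)",(R.T@(np.asarray(target)-p)*100).round(2))
E
python3 - <<'E'
from h import *
go([.4505,-.134,.15])
t,s=[pickle.load(open(n+"0.pkl","rb")) for n in("top","side")]
print("stand side plate",onz(s,313.8,332.5,.045),"foot",onz(s,314.5,350,.006), "top",onz(t,450.7,257.5,.006))
E
```

```text
t 1.02 pos [ 0.1539 -0.6054  0.2493] x [0.167 0.986 0.001] y [ 0.986 -0.167 -0.   ] z [-0.     0.001 -1.   ] F [ 0.4 -1.1 -0.3] w 1.005 g 0.0 q [-1.44  0.05  1.61  0.    1.48 -1.27]
shift cm (tool) [51.43 21.35  9.98]
stand side plate [ 0.48503643 -0.37618583  0.045     ] foot [ 0.48543006 -0.3779081   0.006     ] top [ 0.48531644 -0.37393855  0.006     ]
```

>>> move_arm --pt "3 1.25 0.3 0 0 0 1" --pt "3 1.25 0.3 0 0 0 1" --pt "3 1.25 0.3 0 0 0 1" --pt "3 1.25 0.3 0 0 0 1" --pt "3 1.25 0.3 0 0 0 1" --pt "3 1.25 0.3 0 0 0 1" --pt "3 1.25 0.3 0 0 0 1" --pt "3 1.25 0.3 0 0 0 1" --pt "3 1.25 0.3 0 0 0 1" --pt "3 1.25 0.3 0 0 0 1" --pt "3 1.25 0.3 0 0 0 1" --pt "3 1.25 0.3 0 0 0 1" --pt "3 1.25 0.3 0 0 0 1" --pt "3 1.25 0.3 0 0 0 1" --pt "3 1.25 0.3 0 0 0 1" --pt "3 1.25 0.3 0 0 0 1" --pt "3 1.25 0.3 0 0 0 1" --pt "0.4 0.1 3 0 0 0 1" --pt "0 0 2 0 0 0 1" --pt "0 0 0 0 0 0 1"

```text
time: 2.68
tool_pos: [0.4486, -0.1331, 0.144]
tool_rot: [-0.004, 0.765, 0.644, -0.002]
contact_force: [-1.0, 0.6, -0.7]
gripper_width: 0.996
grasp_force: 0.0
```

```bash
python3 - <<'E'
from h import *
go([.4505,-.134,.031])
E
```

```text
t 2.68 pos [ 0.4486 -0.1331  0.144 ] x [0.17  0.985 0.002] y [ 0.985 -0.17  -0.009] z [-0.008  0.004 -1.   ] F [-1.   0.6 -0.7] w 0.996 g 0.0 q [-0.45 -0.24  2.07 -0.    1.32 -0.28]
shift cm (tool) [-0.09  0.31 11.29]
```

>>> move_arm --pt "-0.1 0.2 2 0 0 0 1" --pt "0 0 2 0 0 0 1" --pt "0 0 2 0 0 0 1" --pt "0 0 2 0 0 0 1" --pt "0 0 1.5 0 0 0 1" --pt "0 0 1 0 0 0 1" --pt "0 0 0.7 0 0 0 1" --pt "0 0 0 0 0 0 1" --pt "0 0 0 0 0 0 1"

```text
time: 3.43
tool_pos: [0.4536, -0.137, 0.0377]
tool_rot: [0.0, 0.765, 0.644, 0.0]
contact_force: [0.7, 0.1, 0.5]
gripper_width: 1.002
grasp_force: 0.0
```

```bash
python3 - <<'E'
from h import *
from plant import manip
f=manip.grab_frame("side"); cv2.imwrite("pics/s1.png",cv2.resize(f["img"][200:340,200:380],None,fx=4,fy=4,interpolation=cv2.INTER_CUBIC))
go([.4505,-.134,.031])
E
```

```text
t 3.48 pos [ 0.4539 -0.1371  0.0381] x [ 0.17   0.985 -0.   ] y [ 0.985 -0.17   0.002] z [ 0.002 -0.001 -1.   ] F [-0.4  1.1  0.9] w 0.998 g 0.0 q [-0.45 -0.07  2.12  0.    1.09 -0.28]
shift cm (tool) [ 0.25 -0.39  0.71]
```

View pics/s1.png

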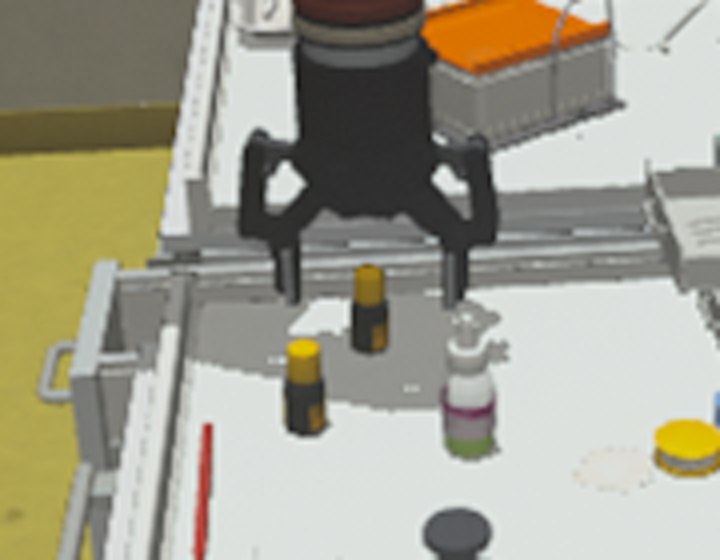

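Side view: the open fingers straddle the primer (its cap is at crop px (368,285)), well clear of the look-alike and the dropper.

>>> move_arm --pt "0.2 -0.4 0.5 0 0 0 1" --pt "0 0 0 0 0 0 1" --pt "0 0 0 0 0 0 1" --pt "0 0 0 0 0 0 1"

```text
time: 3.82
tool_pos: [0.4496, -0.134, 0.0323]
tool_rot: [0.0, 0.765, 0.645, 0.0]
contact_force: [-0.8, 0.1, 0.7]
gripper_width: 1.001
grasp_force: 0.0
```

```bash
python3 - <<'E'
from h import *
go([.4505,-.134,.031])
E
```

```text
t 3.82 pos [ 0.4496 -0.134   0.0323] x [ 0.169  0.986 -0.   ] y [ 0.986 -0.169  0.001] z [ 0. -0. -1.] F [-0.8  0.1  0.7] w 1.001 g 0.0 q [-0.45 -0.07  2.13 -0.    1.08 -0.28]
shift cm (tool) [0.01 0.09 0.13]
```

>>> move_arm --pt "0 0.1 0 0 0 0 0.3" --pt "0 0 0 0 0 0 0" --pt "0 0 0 0 0 0 -0.2" --pt "0 0 0 0 0 0 -0.3" --pt "0 0 0 0 0 0 -0.4" --pt "0 0 0 0 0 0 -0.5" --pt "0 0 0 0 0 0 -0.7" --pt "0 0 0 0 0 0 -1" --pt "0 0 0 0 0 0 -1" --pt "0 0 0 0 0 0 -1" --pt "0 0 0 0 0 0 -1" --pt "0 0 0 0 0 0 -1"

```text
time: 4.82
tool_pos: [0.4507, -0.1342, 0.0322]
tool_rot: [0.0, 0.765, 0.644, 0.0]
contact_force: [-0.1, 0.5, 2.7]
gripper_width: 0.235
grasp_force: 58.7
```

```bash
python3 - <<'E'
from h import *
go([.4852,-.3755,.15])
E
```

```text
t 4.82 pos [ 0.4507 -0.1342  0.0322] x [ 0.169  0.986 -0.   ] y [ 0.986 -0.169  0.   ] z [ 0. -0. -1.] F [-0.1  0.5  2.7] w 0.235 g 58.7 q [-0.45 -0.07  2.13  0.    1.08 -0.28]
shift cm (tool) [-23.2    7.49 -11.77]
```

>>> move_arm --pt "0 0 -1 0 0 0 -1" --pt "0 0 -2 0 0 0 -1" --pt "0 0 -2 0 0 0 -1" --pt "0 0 -2 0 0 0 -1" --pt "0 0 -2 0 0 0 -1" --pt "0 0 -2 0 0 0 -1" --pt "-1.5 0.5 -0.8 0 0 0 -1" --pt "-2.3 0.7 0 0 0 0 -1" --pt "-2.3 0.7 0 0 0 0 -1" --pt "-2.3 0.7 0 0 0 0 -1" --pt "-2.3 0.7 0 0 0 0 -1" --pt "-2.3 0.8 0 0 0 0 -1" --pt "-2.3 0.8 0 0 0 0 -1" --pt "-2.3 0.8 0 0 0 0 -1" --pt "-2.3 0.8 0 0 0 0 -1" --pt "-2.3 0.8 0 0 0 0 -1" --pt "-1 0.2 0 0 0 0 -1" --pt "0 0 0 0 0 0 -1" --pt "0 0 0 0 0 0 -1" --pt "0 0 0 0 0 0 -1"

```text
time: 6.48
tool_pos: [0.4849, -0.3743, 0.1498]
tool_rot: [-0.001, 0.764, 0.645, 0.0]
contact_force: [-0.3, 0.0, 0.1]
gripper_width: 0.238
grasp_force: 58.8
```

```bash
python3 - <<'E'
from h import *
from plant import manip
go([.4852,-.3755,.079])
f=manip.grab_frame("side"); cv2.imwrite("pics/s2.png",cv2.resize(f["img"][230:370,220:400],None,fx=4,fy=4,interpolation=cv2.INTER_CUBIC))
E
```

```text
t 6.48 pos [ 0.4849 -0.3743  0.1498] x [0.169 0.986 0.001] y [ 0.986 -0.169 -0.001] z [-0.001  0.001 -1.   ] F [-0.3  0.   0.1] w 0.238 g 58.8 q [-0.78  0.1   1.73  0.    1.31 -0.61]
shift cm (tool) [-0.12  0.06  7.08]
```

View pics/s2.png

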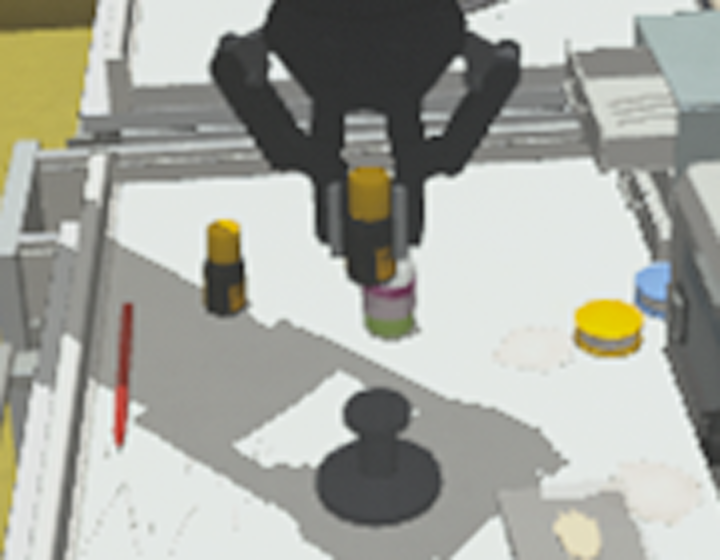

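The side view shows the primer held upright, with its cap at crop px (370,192) and base at (371,282), above the stand plate at (377,410). I'll check where the bottle sits in the grip relative to the stand.

```bash
python3 - <<'E'
from h import *
from plant import manip
np.set_printoptions(precision=4,suppress=True)
f=manip.grab_frame("side"); s,p,R=tool()
for c,b,a in blobs(yel(f),(300,265,325,300)): print(c,b,a,"bottle@cap",onz(f,*c,p[2]-.0322+.043),"tcp",p)
E
```

```text
[311.8839 277.6607] [307 271  10  14] 112 bottle@cap [ 0.4842 -0.3751  0.1607] tcp [ 0.4851 -0.3742  0.1499]
```

>>> move_arm --pt "-0.1 0.05 1.5 0 0 0 -1" --pt "0 0 1.5 0 0 0 -1" --pt "0 0 1.5 0 0 0 -1" --pt "0 0 1 0 0 0 -1" --pt "0 0 0.6 0 0 0 -1" --pt "0 0 0.4 0 0 0 -1" --pt "0 0 0.2 0 0 0 -1" --pt "0 0 0.2 0 0 0 -1" --pt "0 0 0.1 0 0 0 -1" --pt "0 0 0 0 0 0 -1" --pt "0 0 0 0 0 0 -1"

```text
time: 7.5
tool_pos: [0.4857, -0.3768, 0.0805]
tool_rot: [0.0, 0.765, 0.644, 0.0]
contact_force: [-0.4, 0.2, -0.3]
gripper_width: 0.237
grasp_force: 58.8
```

```bash
python3 - <<'E'
from h import *
from plant import manip
go([.4852,-.3755,.0775])
f=manip.grab_frame("side"); cv2.imwrite("pics/s3.png",cv2.resize(f["img"][290:370,270:370],None,fx=7,fy=7,interpolation=cv2.INTER_CUBIC))
E
```

```text
t 7.5 pos [ 0.4857 -0.3768  0.0805] x [ 0.169  0.986 -0.   ] y [ 0.986 -0.169  0.001] z [ 0.001 -0.001 -1.   ] F [-0.4  0.2 -0.3] w 0.237 g 58.8 q [-0.78  0.19  1.76  0.    1.19 -0.61]
shift cm (tool) [ 0.12 -0.07  0.3 ]
```

View pics/s3.png

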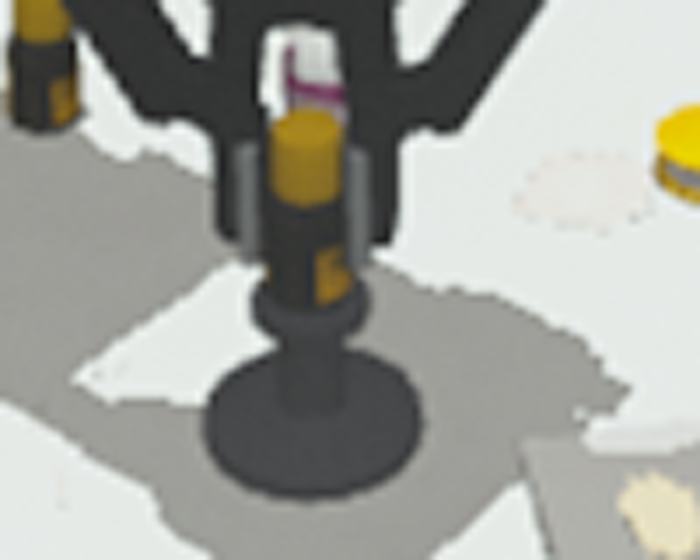

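```bash
python3 - <<'E'
from h import *
from plant import manip
np.set_printoptions(precision=4,suppress=True)
f=manip.grab_frame("side"); s,p,R=tool()
for c,b,a in blobs(yel(f),(300,300,322,322)): print(c,b,a,"bottle@cap",onz(f,*c,p[2]-.0322+.043),"tcp",p)
V=hsv(f)[...,2]; U=hsv(f)[...,1]
for c in(307,309,312,314,316): print(c,V[322:346,c].tolist())
for r in(330,331,332,333,334,335,336): print(r,V[r,302:326].tolist())
E
```

```text
[313.217  311.7642] [309 306  10  13] 106 bottle@cap [ 0.4849 -0.377   0.0913] tcp [ 0.4857 -0.3768  0.0805]
307 [63, 63, 64, 64, 59, 98, 165, 164, 76, 60, 68, 71, 68, 60, 77, 153, 227, 235, 165, 62, 69, 72, 73, 73]
309 [53, 53, 52, 52, 51, 49, 50, 52, 52, 52, 53, 61, 72, 73, 69, 60, 104, 126, 77, 65, 68, 67, 69, 70]
312 [55, 54, 54, 54, 54, 54, 55, 55, 55, 56, 56, 55, 62, 73, 72, 69, 67, 65, 66, 67, 66, 66, 66, 67]
314 [52, 54, 53, 52, 54, 53, 53, 53, 54, 55, 53, 53, 59, 72, 73, 70, 66, 66, 67, 68, 69, 67, 68, 68]
316 [52, 53, 52, 68, 103, 120, 122, 131, 135, 140, 127, 84, 66, 72, 73, 70, 68, 67, 67, 68, 68, 69, 69, 68]
330 [234, 233, 235, 235, 173, 76, 60, 52, 54, 55, 55, 54, 54, 109, 135, 132, 132, 115, 81, 75, 125, 157, 159, 157]
331 [234, 234, 237, 210, 121, 60, 57, 52, 53, 56, 56, 53, 55, 108, 140, 142, 127, 98, 73, 69, 103, 147, 160, 160]
332 [234, 234, 239, 185, 79, 68, 64, 53, 53, 56, 56, 54, 53, 102, 127, 120, 94, 65, 71, 70, 89, 139, 161, 159]
333 [233, 234, 239, 185, 78, 71, 69, 61, 56, 55, 55, 54, 53, 79, 84, 64, 62, 72, 74, 69, 85, 138, 160, 158]
334 [234, 234, 239, 192, 88, 68, 73, 72, 66, 63, 62, 60, 59, 62, 66, 65, 70, 74, 74, 66, 94, 143, 159, 158]
335 [233, 234, 238, 199, 100, 60, 69, 73, 73, 72, 73, 70, 72, 74, 72, 72, 73, 71, 69, 64, 117, 154, 160, 158]
336 [234, 234, 236, 222, 150, 77, 60, 69, 70, 72, 72, 73, 73, 73, 73, 71, 70, 66, 62, 85, 140, 161, 158, 158]
```

>>> move_arm --pt "0.05 0.03 0.15 0 0 0 -1" --pt "0 0 0.1 0 0 0 -1" --pt "0 0 0 0 0 0 -1" --pt "0 0 0 0 0 0 -1" --pt "0 0 0 0 0 0 -1"

```text
time: 8.02
tool_pos: [0.4858, -0.3761, 0.0774]
tool_rot: [-0.0, 0.765, 0.644, -0.0]
contact_force: [-0.7, 0.3, -0.2]
gripper_width: 0.237
grasp_force: 58.8
```

>>> move_arm --pt "0 0 0.05 0 0 0 -1" --pt "0 0 0 0 0 0 -1" --pt "0 0 0 0 0 0 -1"

```text
time: 8.27
tool_pos: [0.4859, -0.3762, 0.0773]
tool_rot: [-0.0, 0.765, 0.644, -0.0]
contact_force: [-0.8, 0.9, 2.9]
gripper_width: 0.235
grasp_force: 59.0
```

>>> move_arm --pt "0 0 0 0 0 0 -0.5" --pt "0 0 0 0 0 0 -0.4" --pt "0 0 0 0 0 0 -0.3" --pt "0 0 0 0 0 0 -0.2" --pt "0 0 0 0 0 0 0" --pt "0 0 0 0 0 0 0.2" --pt "0 0 0 0 0 0 0.3" --pt "0 0 0 0 0 0 0.3" --pt "0 0 -0.5 0 0 0 0.3" --pt "0 0 -1.5 0 0 0 0.3" --pt "0 0 -2 0 0 0 0.3" --pt "0 0 -3 0 0 0 0.3" --pt "0 0 -3 0 0 0 0.3" --pt "0 0 -3 0 0 0 0.3" --pt "0 0 -1 0 0 0 0.3" --pt "0 0 0 0 0 0 0.3" --pt "0 0 0 0 0 0 0.3"

```text
time: 9.68
tool_pos: [0.4858, -0.3761, 0.2169]
tool_rot: [0.0, 0.765, 0.644, 0.0]
contact_force: [-1.1, -0.3, -0.3]
gripper_width: 0.65
grasp_force: 0.0
```

```bash
python3 - <<'E'
from h import *
from plant import manip
go([.4852,-.3755,.25])
f=manip.grab_frame("side"); cv2.imwrite("pics/s4.png",cv2.resize(f["img"][270:370,265:385],None,fx=6,fy=6,interpolation=cv2.INTER_CUBIC))
E
```

```text
t 9.68 pos [ 0.4858 -0.3761  0.2169] x [ 0.169  0.986 -0.   ] y [ 0.986 -0.169  0.   ] z [ 0. -0. -1.] F [-1.1 -0.3 -0.3] w 0.65 g 0.0 q [-0.78  0.05  1.67  0.    1.42 -0.61]
shift cm (tool) [ 0.05 -0.07 -3.31]
```

View pics/s4.png

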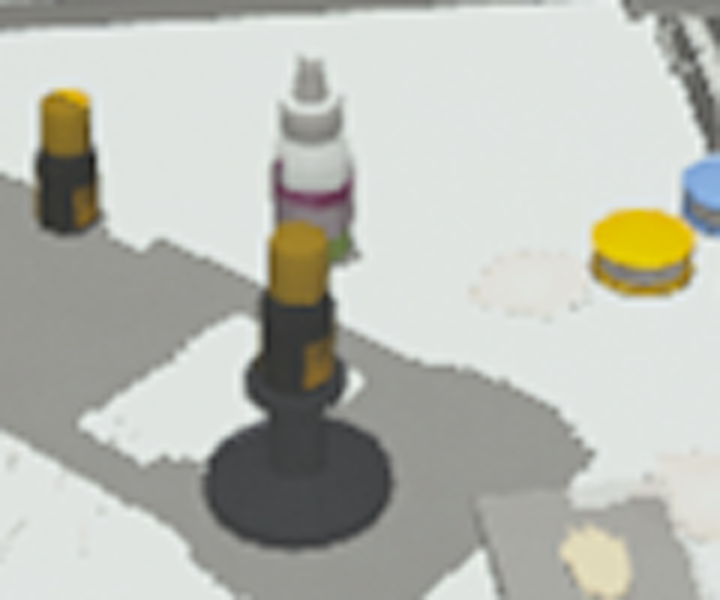

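The primer stands upright in the middle of the plate (base at crop px (298,380), plate centred on (296,378)), and the dropper is undisturbed. Next is the lid geometry.

```bash
python3 - <<'E'
from h import *
from plant import manip
np.set_printoptions(precision=4,suppress=True)
t,s=[pickle.load(open(n+"0.pkl","rb")) for n in("top","side")]
m=np.zeros((480,640),np.uint8); m[190:275,190:280]=ora(t)[190:275,190:280]
c=max(cv2.findContours(m,0,1)[0],key=cv2.contourArea)
P=np.array([onz(t,*p[0],.066)[:2] for p in c]); r=cv2.minAreaRect((P*1000).astype(np.float32)); print("lid rect mm",r)
# tab: dark bar in finer crop
for thr in(90,110,130): print(thr,blobs(hsv(t)[...,2]<thr,(243,247,260,266),4))
bt=(246.2,208.5); bs=(343.5,198.0); print("bead",tri(t,bt,s,bs))
for yaw in(31,33,35):
    a=np.radians(yaw); d=np.array([np.cos(a),np.sin(a)]); n=np.array([-d[1],d[0]])
    o=np.array([.4937,.1689])+.083*d
    bead=np.r_[o+.0234*d-.06*n,.102]; print(yaw,"org",o,"bead px",proj(t,bead),proj(s,bead))
    for k in((-.073,-.068),(-.073,.068),(.073,-.068)): 
        w=np.r_[o+k[0]*d+k[1]*n,0.003]; print("  plate corner px",proj(t,w),proj(s,w))
E
```

```text
lid rect mm ((559.4714965820312, 212.53134155273438), (123.33641052246094, 108.10635375976562), 33.32362365722656)
90 [(array([250.5333, 254.4583]), array([243, 247,  17,  15]), np.int32(120))]
110 [(array([250.8521, 254.4556]), array([243, 247,  17,  16]), np.int32(169))]
130 [(array([250.8955, 254.7214]), array([243, 247,  17,  16]), np.int32(201))]
bead (array([0.6135, 0.1747, 0.1037]), np.float64(0.001331010476361159))
31 org [0.5648 0.2116] bead px [247.2327 207.4852] [344.1758 198.8478]
  plate corner px [272.6601 242.6877] [319.6399 238.8683]
  plate corner px [230.2668 268.8316] [294.1336 224.2288]
  plate corner px [245.4352 199.0389] [358.1082 226.5277]
33 org [0.5633 0.2141] bead px [245.5891 207.5902] [343.9147 198.3579]
  plate corner px [272.0926 242.0456] [320.2218 238.611 ]
  plate corner px [230.6145 269.6231] [293.4396 224.3826]
  plate corner px [243.3317 199.3846] [357.516  225.7854]
35 org [0.5617 0.2165] bead px [243.9488 207.7511] [343.6057 197.8742]
  plate corner px [271.5026 241.4241] [320.7814 238.3463]
  plate corner px [230.9902 270.4017] [292.7564 224.5457]
  plate corner px [241.2396 199.8014] [356.8647 225.0563]
```

>>> move_arm --pt "0 0 0 0 0 6.7 0.3" --pt "0 0 0 0 0 6.7 0.3" --pt "0 0 0 0 0 6.7 0.3" --pt "0 0 0 0 0 6.7 0.3" --pt "0 0 0 0 0 6.7 0.3" --pt "0 0 0 0 0 6.7 0.3" --pt "0 0 0 0 0 6.7 0.3" --pt "0 0 0 0 0 0 0.3" --pt "0 0 0 0 0 0 0.3"

```text
time: 10.48
tool_pos: [0.485, -0.3753, 0.2143]
tool_rot: [-0.002, 0.958, 0.288, -0.001]
contact_force: [-0.0, -0.4, -0.3]
gripper_width: 0.653
grasp_force: 0.0
```

```bash
python3 - <<'E'
from h import *
go([.4354,.1309,.18])
E
```

```text
t 10.48 pos [ 0.485  -0.3753  0.2143] x [ 0.834  0.552 -0.001] y [ 0.552 -0.834 -0.004] z [-0.003  0.003 -1.   ] F [-0.  -0.4 -0.3] w 0.653 g 0.0 q [-0.78  0.05  1.67 -0.    1.42  0.21]
shift cm (tool) [ 23.82 -44.93   3.6 ]
```

>>> move_arm --pt "1.6 -3 0 0 0 0 0.3" --pt "1.6 -3 0 0 0 0 0.3" --pt "1.6 -3 0 0 0 0 0.3" --pt "1.6 -3 0 0 0 0 0.3" --pt "1.6 -3 0 0 0 0 0.3" --pt "1.6 -3 0 0 0 0 0.3" --pt "1.6 -3 0 0 0 0 0.3" --pt "1.6 -3 0 0 0 0 0.3" --pt "1.6 -3 0 0 0 0 0.3" --pt "1.6 -3 0 0 0 0 0.3" --pt "1.6 -3 0 0 0 0 0.3" --pt "1.6 -3 0 0 0 0 0.3" --pt "1.6 -3 0 0 0 0 0.3" --pt "1.6 -3 0 0 0 0 0.3" --pt "1.5 -3 0 0 0 0 0.3" --pt "0 0 0 0 0 0 0.3" --pt "0 0 0 0 0 0 0.3"

```text
time: 11.9
tool_pos: [0.4372, 0.1324, 0.216]
tool_rot: [0.0, 0.957, 0.29, -0.001]
contact_force: [0.2, -0.3, -0.4]
gripper_width: 0.652
grasp_force: 0.0
```

>>> move_arm --pt "0 0 0 0 5 0 0.3" --pt "0 0 0 0 5 0 0.3" --pt "0 0 0 0 5 0 0.3" --pt "0 0 0 0 5 0 0.3" --pt "0 0 0 0 5 0 0.3" --pt "0 0 0 0 5 0 0.3" --pt "0 0 0 0 5 0 0.3" --pt "0 0 0 0 5 0 0.3" --pt "0 0 0 0 5 0 0.3" --pt "0 0 0 0 0 0 0.3" --pt "0 0 0 0 0 0 0.3"

```text
time: 12.82
tool_pos: [0.4377, 0.1296, 0.2156]
tool_rot: [-0.109, 0.886, 0.264, 0.366]
contact_force: [0.6, 0.4, 0.5]
gripper_width: 0.646
grasp_force: 0.0
```

```bash
python3 - <<'E'
from h import *
go([.4354,.1309,.1236])
E
```

```text
t 12.82 pos [0.4377 0.1296 0.2156] x [0.593 0.388 0.705] y [ 0.547 -0.837  0.   ] z [ 0.59   0.386 -0.709] F [0.6 0.4 0.5] w 0.646 g 0.0 q [-0.16 -0.9   2.48  0.6   1.01  0.65]
shift cm (tool) [-6.57 -0.24  6.43]
```

>>> move_arm --pt "0 0 0 0 -5 0 0.3" --pt "0 0 0 0 -5 0 0.3" --pt "0 0 0 0 -5 0 0.3" --pt "0 0 0 0 0 0 0.3" --pt "0 0 0 0 0 0 0.3"

```text
time: 13.23
tool_pos: [0.4391, 0.1317, 0.2182]
tool_rot: [-0.074, 0.925, 0.278, 0.248]
contact_force: [0.2, 0.9, 0.6]
gripper_width: 0.65
grasp_force: 0.0
```

```bash
python3 - <<'E'
from h import *
go([.451,.141,.138])
E
```

```text
t 13.23 pos [0.4391 0.1317 0.2182] x [0.722 0.478 0.501] y [ 0.551 -0.834  0.001] z [ 0.418  0.276 -0.866] F [0.2 0.9 0.6] w 0.65 g 0.0 q [-0.04 -0.71  2.32  0.33  1.12  0.86]
shift cm (tool) [-2.72 -0.13  7.7 ]
```

>>> move_arm --pt "-0.7 0 1.9 0 0 0 0.3" --pt "-0.7 0 1.9 0 0 0 0.3" --pt "-0.7 -0.1 1.9 0 0 0 0.3" --pt "-0.6 0 1.9 0 0 0 0.3" --pt "0 0 0 0 0 0 0.3" --pt "0 0 0 0 0 0 0.3" --pt "0 0 0 0 0 0 0.3"

```text
time: 13.82
tool_pos: [0.4501, 0.1398, 0.1387]
tool_rot: [-0.074, 0.925, 0.277, 0.249]
contact_force: [0.6, 0.3, 0.6]
gripper_width: 0.649
grasp_force: 0.0
```

```bash
python3 - <<'E'
from h import *
from plant import manip
go([.4844,.163,.0687])
f=manip.grab_frame("side"); cv2.imwrite("pics/s5.png",cv2.resize(f["img"][150:250,250:370],None,fx=6,fy=6,interpolation=cv2.INTER_CUBIC))
E
```

```text
t 13.82 pos [0.4501 0.1398 0.1387] x [0.723 0.476 0.501] y [ 0.549 -0.836  0.001] z [ 0.419  0.275 -0.865] F [0.6 0.3 0.6] w 0.649 g 0.0 q [-0.02 -0.58  2.38  0.36  0.93  0.81]
shift cm (tool) [ 0.08 -0.06  8.13]
```

View pics/s5.png

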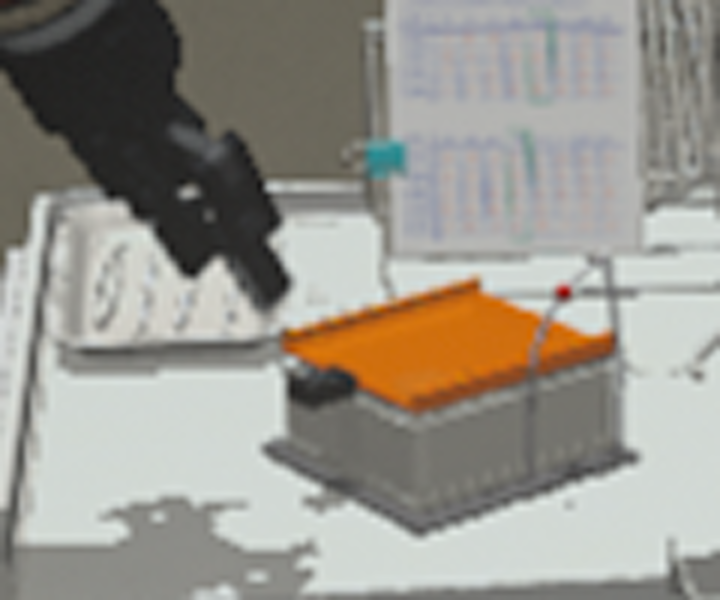

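The fingertips (crop px (270,300)) are in front of and above the tab at (320,382), and the red bead is at (565,292). I'll advance along the approach.

>>> move_arm --pt "0.1 -0.05 1.5 0 0 0 0.3" --pt "0 0 1.5 0 0 0 0.3" --pt "0 0 1.5 0 0 0 0.3" --pt "0 0 1.5 0 0 0 0.3" --pt "0 0 1 0 0 0 0.3" --pt "0 0 0.6 0 0 0 0.3" --pt "0 0 0.4 0 0 0 0.3" --pt "0 0 0 0 0 0 0.3" --pt "0 0 0 0 0 0 0.3" --pt "0 0 0 0 0 0 0.3"

```text
time: 14.7
tool_pos: [0.4841, 0.1628, 0.07]
tool_rot: [-0.074, 0.925, 0.277, 0.249]
contact_force: [0.9, -0.4, -0.4]
gripper_width: 0.648
grasp_force: 0.0
```

```bash
python3 - <<'E'
from h import *
go([.4844,.163,.0687])
E
```

```text
t 14.7 pos [0.4841 0.1628 0.07  ] x [0.723 0.476 0.501] y [ 0.55  -0.835  0.001] z [ 0.419  0.275 -0.865] F [ 0.9 -0.4 -0.4] w 0.648 g 0.0 q [ 0.04 -0.31  2.33  0.41  0.71  0.78]
shift cm (tool) [-0.03  0.    0.13]
```

>>> move_arm --pt "0 0 0.1 0 0 0 0" --pt "0 0 0 0 0 0 -0.2" --pt "0 0 0 0 0 0 -0.3" --pt "0 0 0 0 0 0 -0.4" --pt "0 0 0 0 0 0 -0.5" --pt "0 0 0 0 0 0 -0.6" --pt "0 0 0 0 0 0 -1" --pt "0 0 0 0 0 0 -1" --pt "0 0 0 0 0 0 -1"

```text
time: 15.45
tool_pos: [0.4827, 0.1646, 0.0678]
tool_rot: [-0.076, 0.925, 0.277, 0.247]
contact_force: [-5.9, 5.5, 3.9]
gripper_width: 0.214
grasp_force: 58.7
```

```bash
python3 - <<'E'
from h import *
go([.4844,.163,.0687])
E
```

```text
t 15.45 pos [0.4827 0.1646 0.0678] x [0.725 0.476 0.499] y [ 0.551 -0.834 -0.005] z [ 0.414  0.278 -0.867] F [-5.9  5.5  3.9] w 0.214 g 58.7 q [ 0.05 -0.31  2.33  0.41  0.71  0.78]
shift cm (tool) [ 0.09  0.23 -0.06]
```

>>> move_arm --pt "0 -0.1 0 0 0 0 -1" --pt "0 -0.1 0 0 0 0 -1" --pt "0.32 0 -0.44 0 -2 0 -1" --pt "0.32 0 -0.44 0 -2 0 -1" --pt "0.32 0 -0.44 0 -2 0 -1" --pt "0.31 0 -0.45 0 -2 0 -1" --pt "0.31 0 -0.45 0 -2 0 -1" --pt "0 0 0 0 0 0 -1" --pt "0 0 0 0 0 0 -1" --pt "0 0 0 0 0 0 -1"

```text
time: 16.28
tool_pos: [0.4862, 0.1672, 0.0941]
tool_rot: [-0.05, 0.943, 0.283, 0.166]
contact_force: [-0.6, -0.6, -1.6]
gripper_width: 0.211
grasp_force: 59.9
```

```bash
cat >> h.py <<'E'
def lid(r0,c0):
    s,p,R=tool(); d=np.array([.836,.549]); H=np.array([.614,.2482]); a,h=(H-p[:2])@d,p[2]-.056
    print("arc deg",np.degrees(np.arctan2(h,a)).round(2),"r",np.hypot(a,h).round(4),"tilt",np.degrees(np.arctan2(R[:2,2]@d,-R[2,2])).round(2))
E
python3 - <<'E'
from h import *
go([.4844,.163,.0687]);lid(0,0)
E
```

```text
t 16.28 pos [0.4862 0.1672 0.0941] x [0.785 0.517 0.341] y [ 0.55  -0.835 -0.   ] z [ 0.285  0.188 -0.94 ] F [-0.6 -0.6 -1.6] w 0.211 g 59.9 q [ 0.11 -0.27  2.21  0.2   0.9   0.99]
shift cm (tool) [-1.23  0.25  2.26]
arc deg 14.15 r 0.156 tilt 19.97
```

>>> move_arm --pt "0.32 0 -0.44 0 -2 0 -1" --pt "0.4 0 -0.55 0 -2.5 0 -1" --pt "0.4 0 -0.55 0 -2.5 0 -1" --pt "0.4 0 -0.55 0 -2.5 0 -1" --pt "0.4 0 -0.55 0 -2.5 0 -1" --pt "0.4 0 -0.55 0 -2.5 0 -1" --pt "0.39 0 -0.56 0 -2.5 0 -1" --pt "0.4 0 -0.55 0 -2.5 0 -1" --pt "0.39 0 -0.56 0 -2.5 0 -1" --pt "0.4 0 -0.55 0 -2.5 0 -1" --pt "0.39 0 -0.56 0 -2.5 0 -1" --pt "0.4 0 -0.55 0 -2.5 0 -1" --pt "0 0 0 0 0 0 -1" --pt "0 0 0 0 0 0 -1" --pt "0 0 0 0 0 0 -1"

```text
time: 17.53
tool_pos: [0.5183, 0.1883, 0.1638]
tool_rot: [0.024, 0.955, 0.286, -0.08]
contact_force: [-4.1, -2.4, 1.9]
gripper_width: 0.212
grasp_force: 60.7
```

```bash
python3 - <<'E'
from h import *
from plant import manip
go([.4844,.163,.0687]);lid(0,0)
for n in("side","top"):
    f=manip.grab_frame(n); pickle.dump(f,open(n+"9.pkl","wb"))
    if n=="side": cv2.imwrite("pics/s6.png",cv2.resize(f["img"][150:250,250:370],None,fx=6,fy=6,interpolation=cv2.INTER_CUBIC))
E
```

```text
t 17.53 pos [0.5183 0.1883 0.1638] x [ 0.824  0.542 -0.167] y [ 0.55  -0.835 -0.001] z [-0.14  -0.091 -0.986] F [-4.1 -2.4  1.9] w 0.212 g 60.7 q [ 0.24  0.05  1.77 -0.06  1.48  1.24]
shift cm (tool) [-2.57  0.26 10.08]
arc deg 43.67 r 0.1562 tilt -9.63
```

View pics/s6.png

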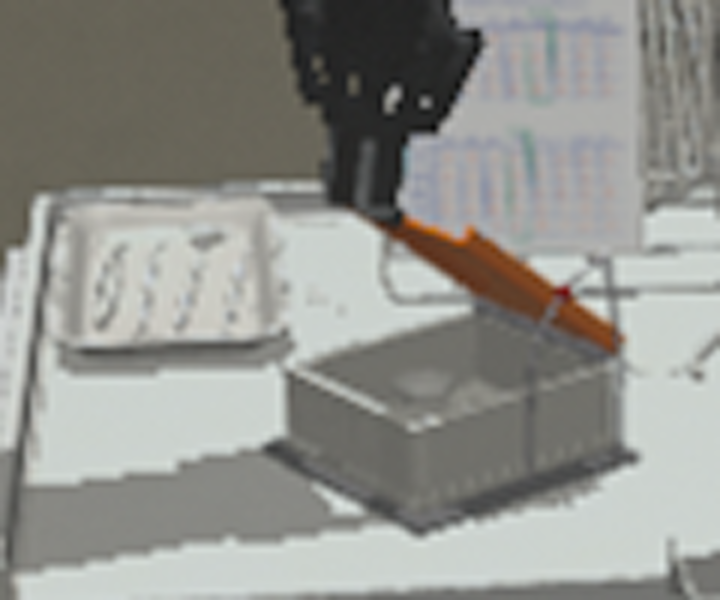

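The lid is held by the tab at about 39.5°, with the bead at crop px (563,292). About 10.5° remain.

>>> move_arm --pt "0.4 0 -0.55 0 -2.5 0 -1" --pt "0.39 0 -0.56 0 -2.5 0 -1" --pt "0.4 0 -0.55 0 -2.5 0 -1" --pt "0.32 0 -0.44 0 -2 0 -1" --pt "0.16 0 -0.22 0 -1 0 -1" --pt "0 0 0 0 0 0 -1" --pt "0 0 0 0 0 0 -1" --pt "0 0 0 0 0 0 -1" --pt "0 0 0 0 0 0 -1" --pt "0 0 0 0 0 0 -1"

```text
time: 18.47
tool_pos: [0.5364, 0.2002, 0.1829]
tool_rot: [0.05, 0.943, 0.282, -0.167]
contact_force: [-4.6, -2.6, 2.7]
gripper_width: 0.215
grasp_force: 60.7
```

```bash
python3 - <<'E'
from h import *
from plant import manip
np.set_printoptions(precision=4,suppress=True)
go([.4844,.163,.0687]);lid(0,0)
f=manip.grab_frame("side"); pickle.dump(f,open("side10.pkl","wb"))
g=manip.grab_frame("top"); pickle.dump(g,open("top10.pkl","wb"))
k=8; c=cv2.resize(f["img"][170:220,300:362],None,fx=k,fy=k,interpolation=cv2.INTER_CUBIC)
c=cv2.resize(f["img"][165:225,295:365],None,fx=k,fy=k,interpolation=cv2.INTER_CUBIC)
# expected near-side lid lines for several angles, on lid underside/top planes at lateral -56 mm
d=np.array([.836,.549]); n=np.array([-d[1],d[0]]); H=np.array([.614-.0013,.2482+.0019])
for th in(45,50,55):
    a=np.radians(th)
    for off in(-.004,.010):
        pts=[]
        for r in(.0,.13):
            x=-r*np.cos(a)+off*np.sin(a); z=.056+r*np.sin(a)+off*np.cos(a)
            pts.append(proj(f,np.r_[H+x*d-.056*n,z]))
        print(th,off,np.ravel(pts).round(1))
cv2.imwrite("pics/s7.png",c)
E
```

```text
t 18.47 pos [0.5364 0.2002 0.1829] x [ 0.785  0.516 -0.343] y [ 0.55  -0.835 -0.001] z [-0.287 -0.188 -0.939] F [-4.6 -2.6  2.7] w 0.215 g 60.7 q [ 0.27  0.19  1.6  -0.1   1.68  1.27]
shift cm (tool) [-2.08  0.26 12.92]
arc deg 54.29 r 0.1563 tilt -20.07
45 -0.004 [351.  210.3 327.3 187.8]
45 0.01 [353.4 206.5 330.  183.8]
50 -0.004 [350.9 210.3 329.5 184.6]
50 0.01 [353.6 206.7 332.4 180.8]
55 -0.004 [350.8 210.2 331.9 181.5]
55 0.01 [353.7 206.9 335.  178. ]
```

View pics/s7.png

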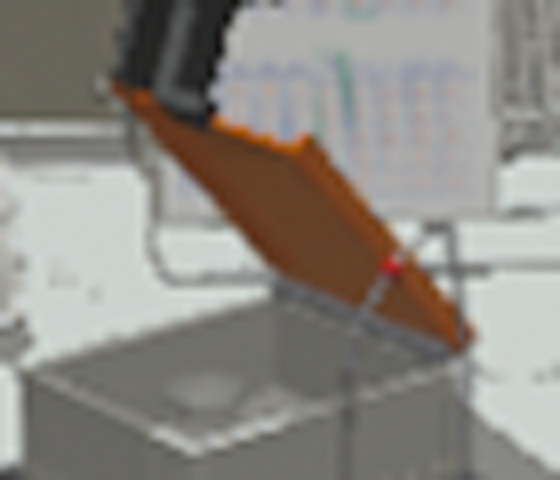

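The lid's near edge runs from px (354.4,206.9) to (333.5,181.9). Its slope gives about 49.6°, the bead lies on it, and the arm kinematics give 50.0°. One check of the bottles, then I hand in.

```bash
python3 - <<'E'
from h import *
from plant import manip
f=pickle.load(open("side10.pkl","rb")); s0=pickle.load(open("side0.pkl","rb"))
c=blobs(yel(f),(290,290,335,335),20); print([(x[0].round(1),onz(f,*x[0],.088).round(4)) for x in c])
print("dropper nozzle diff", np.abs(f["img"][275:300,305:328].astype(int)-s0["img"][275:300,305:328]).mean().round(1))
lid(0,0); print(manip.state()["joint_vel"].round(3))
print(manip.job_done())
E
```

```text
[(array([314. , 312.5]), array([ 0.4863, -0.3747,  0.088 ]))]
dropper nozzle diff 1.9
arc deg 54.28 r 0.1563 tilt -20.07
[ 0.001 -0.    -0.001 -0.     0.    -0.001]
the job is handed in; nothing more can be done
None
```

The job is handed in: the primer stands upright near the centre of the bottle stand and was released first. The fingers hold the lid steady by its tab at about 50° (arm reading 50.0°, picture 49.6°), and the dropper looks undisturbed in the side view.

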